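# Slide the olive tasting tray into its sampling hood

## Robot

A 6-joint arm with a two-finger parallel gripper is mounted at the origin on a cart in front of the work surface, level with it; the furniture and walls round the work are solid. World frame = base frame: x ahead of the robot, y to its left, z up, the work surface at z = 0. Lengths are in m, angles in rad, forces in N, time in s.
With the tool pointing down it reaches from about 0.25 to 0.725 m from the base axis. Payload 4 kg.
Tool frame: the origin (TCP) lies midway between the tips of the shut fingers; the grasp point (between the pads) lies 19 mm behind it; z points along the fingers, y is the line along which they close (so a half turn about z gives the same grasp; the last joint's range is limited). The gripper opens to 85 mm and grips with 20 to 120 N. Pads are 22 mm wide; open, the fingers measure 114 mm over their backs; the gripper's body (76 mm by 85 mm) begins 54 mm behind the grasp point. The pads swing forward as they close: fully open they stand 13 mm farther back than shut.
Start: joints at [1.135, 0.241, 0.005, 1.335, 0, 1.571], TCP at [0.211, 0.453, 0.231] pointing down, gripper open.
Joint ranges: [-2.72, 2.72], [-1.05, 1.87], [-1.09, 1.28], [-1.99, 2.15], [-1.42, 1.44], [-3.14, 3.14]. Speed limits (rad/s): [2.79, 2.79, 3.14, 3.14, 3.14, 3.14].

## Interface

Orientations are given as a unit quaternion [x, y, z, w].
In Python, from workcell import bot gives the robot as it stands. The module is installed in compiled form; this text tells all that it offers.
- The arm moves only by the tool jog_arm, never from a script. Its argument "deltas" is a list of rows, each an object with "fingers": the opening, from 0 (shut) to 1 (fully open); "delta_pos": the shift along the tool's x, y, z normalised to -1 to 1, where 1 is 300 mm, a list of three; "yaw": the turn about the tool's z normalised to -1 to 1, where 1 is pi/4 rad. A call has 1 to 12 rows; each row is the pose to reach, as a shift and turn from the pose commanded when the call began, along the tool's axes at that moment; what a row does not reach only later rows make up. A row lasts 1/10 s, in which the tool goes at most 50 mm and 8.59 degrees, less where a joint would pass 70% of its speed; a pose out of reach is approached as far as the arm can. A call with a number of a shift or a turn outside -1 to 1 is refused whole. A call with a gripper value outside its range is refused whole. The fingers move at their own pace and stop on an object; the grip force is fixed at half the most. Time passes only in rows, so rows that repeat a pose let the fingers close. It gives the time, the measured TCP pose, the force, the opening and the grip force at its end, in the units of the state.
- bot.get_obs(): the state, without advancing time (a new reading comes with each control period).
- bot.camera(name): name is "side" or "top" or "wrist"; returns a dict with "image" (480x640x3 uint8, red, green, blue), "range_z" (480x640 float32, m along the optical axis (not along the pixel's ray), 0 where there is no reading), "fx", "fy", "cx", "cy" (pixels), "rvec" (rotation vector, rad) and "tvec" (3), from world to camera coordinates, as OpenCV has them. Camera axes: x right, y down, z forward; pixel columns grow to the right and rows downward; lengths in m; the calibration is good to about 2 mm. A picture is of the moment at which its call begins.
- bot.job_done(): hands the job in; it is judged then, once.
The state is a dict: "clock": time; "joint_pos": joint angles; "joint_vel": joint speeds; "tau": joint torques, N m; "eef_pos": TCP position; "tool_rot": TCP orientation; "ft_force": force on the tool from outside, world axes, zero at the start; "ft_torque": the same for the moment, N m; "grip_width": finger opening in m; "grasp_force": force on a finger pad.
Only numpy, scipy, OpenCV 4.12 (cv2) and the standard library are available. Lean on these libraries where they do the work, as an engineer would, in place of code of your own. Each camera call takes 0.05 s, during which the arm holds its last target. There are 200 camera calls.

## Task

Put the olive samples on show: slide the small steel tray that carries the dish of olives into the open front of the clear sampling hood until it is fully home against the back, then let go. The dish must end upright on its tray; leave the other tray, which holds the maroon-lidded jar, where it stands.

Things in the scene. Friction and masses are not known exactly. Their poses are not given: they have to be found in the camera images.
- olive_tray_grip (a point): Black upright grip of the loose olive tray: 14 mm thick (y), 36 long (x), from the worktop to 50 mm up; this point is its middle, 34 mm up. x points level from grip to tray. The tray, a steel plate 100 x 100 mm with a rim 10 mm high (about 0.3 kg), has its centre 95 mm from here along +x; a 5 mm high tongue joins them. Slides on the worktop. Grip from above, fingers closing along y.
- hood_home (a point): Place of the tray's centre when home in the fixed hood (white rails and back, clear roof, no floor), 5 mm up. x points level from open front to back: front edge at x = -45 mm, back wall at +50. Inside 112 mm wide, 60 high; outside 144 wide, 66 high. Flared guides 20 mm high reach 20 mm out of the front, opening to 132 mm. Home, the tray's grip is at x = -95 mm, 50 mm outside.
- dish_centre (a point): The small pale dish of olives, 69 mm wide and 34 mm high, loose near the middle of its tray (tray plate 4 mm thick, so its top is 38 mm above the worktop); this point is its centre, half-way up. z is up.
- jar_tray_grip (a point): Grip of the other, identical tray, which carries a jar with a maroon lid (75 mm wide, top 66 mm above the worktop): same point and axes as for the olive tray. To be left alone.

How it is judged:
By the outcome, as a careful person would: the job done as asked, in the order asked, and still so for the second after the job is handed in, with the robot touching nothing.
It also fails if it takes over 40 s, if anything falls off the work surface, if the arm or the gripper's body presses on something with over 40 N, if the wrist force passes 120 N, or if a joint passes its speed limit or range.

## Working session

There is one attempt and no reset: what is moved stays moved. The work goes in short steps, Python scripts to look and compute and a tool call to move; the robot and the scene stay as the last step left them, time stands still between calls to the robot, and variables do not carry over. Pictures are saved under pics/ and viewed, at most 10 in all, crops included, and the job is handed in when it is done.

Besides the shell and the picture viewer there is one more tool, called after "Emit:" by a JSON object that holds its "name" and its "arguments", one argument or row to a line. jog_arm: Moves the arm, as the interface text tells. Scaled input: -1 to 1 covers 300 mm each way for a shift and pi/4 rad each way for a turn. Its arguments: {"type":"object","properties":{"deltas":{"type":"array","items":{"type":"object","properties":{"fingers":{"type":"number"},"delta_pos":{"type":"array","items":{"type":"number"}},"yaw":{"type":"number"}}}}},"required":["deltas"]}

```bash
mkdir -p pics
cat > h.py <<'E'
import numpy as np,cv2
from workcell import bot
def cam(n):
    c=bot.camera(n);R=cv2.Rodrigues(np.array(c["rvec"],float))[0];t=np.array(c["tvec"],float).ravel()
    return c,R,t
def pts(c,R,t):
    z=c["range_z"];v,u=np.mgrid[:480,:640]
    P=np.stack([(u-c["cx"])/c["fx"]*z,(v-c["cy"])/c["fy"]*z,z],-1)
    W=(P-t)@R; W[z==0]=np.nan
    return W
E
python3 - <<'E'
from h import *
for n in("top","side"):
    c,R,t=cam(n);cv2.imwrite(f"pics/{n}0.png",c["image"][...,::-1]);np.savez(f"{n}0.npz",im=c["image"],W=pts(c,R,t),R=R,t=t,K=[c["fx"],c["fy"],c["cx"],c["cy"]]);print(n,-R.T@t)
o=bot.get_obs();print(o["clock"],o["eef_pos"],o["tool_rot"],o["grip_width"])
E
```

```text
top [0.38737907 0.40488087 0.88926619]
side [ 0.15832783 -0.3764751   0.47786356]
0.1 [0.21081374 0.45274465 0.23050067] [ 2.16159669e-01  9.76357559e-01 -9.35005869e-04 -1.99193205e-04] 0.08529127478585874
```

View pics/top0.png

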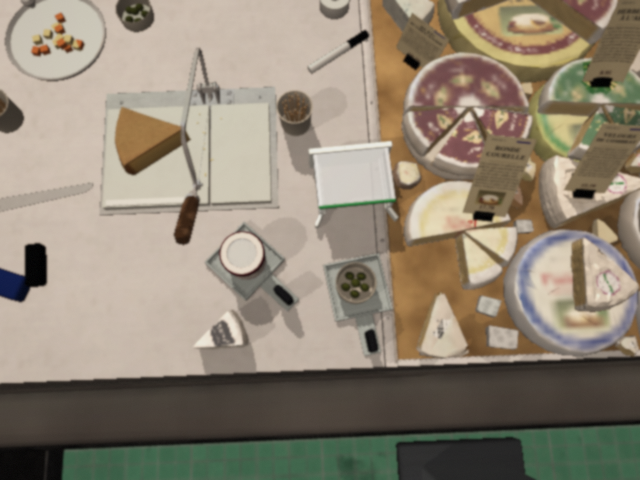

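View pics/side0.png

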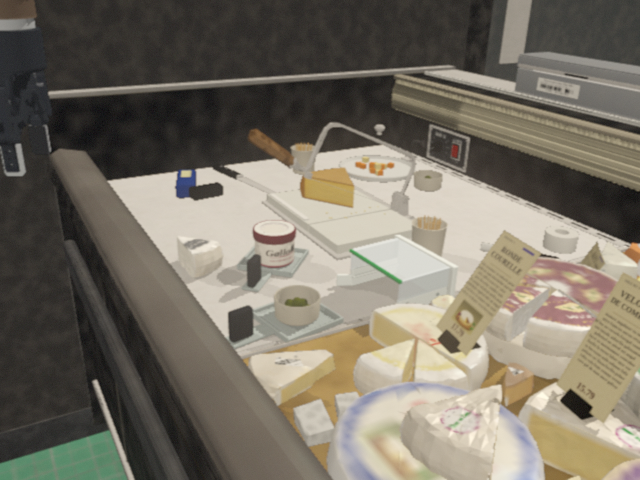

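The top view shows the olive tray near (358,288) with its grip at (371,341). The hood's roof spans about (310–395, 145–207), with its green front edge at row 205 and the guide tips at (320,222) and (393,215). The jar tray's grip is at (283,295). The side view confirms this, and also shows a raised front bar and the cheese board close by.

Run:
```python
from h import *
d=np.load("top0.npz");im,W,R,t=d["im"],d["W"],d["R"],d["t"];fx,fy,cx,cy=d["K"]
C=-R.T@t
def ray(u,v,z):
    r=R.T@np.array([(u-cx)/fx,(v-cy)/fy,1]);return C+r*(z-C[2])/r[2]
for n,u,v in[("table",330,250),("board",400,240),("bar",370,378),("bar2",370,410),("dishc",356,284),("grip",371,341),("jgrip",284,295),("roof",352,180),("back",352,148),("cheeseTri",443,330),("tbl",300,340),("edge",360,365)]:
    print(n,W[v,u].round(3))
g=im.astype(int)
# olive grip: black blob
def blob(m,box):
    x0,y0,x1,y1=box;k=np.zeros(m.shape,np.uint8);k[y0:y1,x0:x1]=m[y0:y1,x0:x1]
    n,l,s,c=cv2.connectedComponentsWithStats(k);i=1+s[1:,4].argmax();return (l==i)
for n,b in(("olive",(355,322,390,362)),("jar",(265,280,300,312))):
    m=blob(g.max(2)<60,b);pp=np.argwhere(m)[:,::-1].astype(np.float32)
    h=W[m];top=m&(W[...,2]>0.04)
    print(n,m.sum(),top.sum(),np.nanmax(h[:,2]),cv2.minAreaRect(pp))
    q=np.argwhere(top)[:,::-1].astype(np.float32)
    if len(q)>5:
        r=cv2.minAreaRect(q);print(r);print([ray(*p,.05)[:2].round(4) for p in cv2.boxPoints(r)],ray(*r[0],.05))
# green front edge
m=(g[...,1]-g[...,0]>40)&(g[...,1]-g[...,2]>20);m=blob(m,(300,190,410,215));q=np.argwhere(m)[:,::-1]
print("green",m.sum(),q[q[:,0].argmin()],q[q[:,0].argmax()],ray(*q[q[:,0].argmin()],.066),ray(*q[q[:,0].argmax()],.066),np.nanmedian(W[m],0))
cr=im[130:370,290:410,::-1];cv2.imwrite("pics/c.png",cv2.resize(cr,None,fx=2.5*2/2,fy=2.5,interpolation=cv2.INTER_CUBIC))
s=im[130:370,290:410];cv2.imwrite("pics/c.png",np.hstack([cv2.resize(s[...,::-1],None,fx=2.5,fy=2.5,interpolation=2),cv2.applyColorMap(cv2.resize(np.clip(np.nan_to_num(W[130:370,290:410,2])*2500,0,255).astype(np.uint8),None,fx=2.5,fy=2.5,interpolation=0),2)]))
```

```text
table [ 0.592  0.371 -0.001]
board [0.603 0.248 0.006]
bar [0.372 0.323 0.076]
bar2 [0.326 0.328 0.087]
dishc [nan nan nan]
grip [0.428 0.316 0.052]
jgrip [0.508 0.452 0.052]
roof [0.698 0.33  0.062]
back [0.754 0.327 0.067]
cheeseTri [0.442 0.194 0.03 ]
tbl [0.437 0.43  0.001]
edge [0.392 0.331 0.002]
olive 191 185 0.0552069861990804 ((371.1000061035156, 340.70001220703125), (21.367652893066406, 9.219544410705566), 77.47119140625)
((371.20587158203125, 340.6764831542969), (21.367652893066406, 9.00261402130127), 77.47119140625)
[array([0.444 , 0.3247]), array([0.4465, 0.3104]), array([0.4134, 0.3053]), array([0.411 , 0.3195])] [0.42862601 0.31498264 0.05      ]
jar 183 168 0.054443225688944726 ((283.25, 294.75), (22.62741470336914, 7.77817440032959), 45.0)
((282.5, 294.0), (20.50609588623047, 7.77817440032959), 45.0)
[array([0.5177, 0.4708]), array([0.5264, 0.4616]), array([0.5016, 0.4385]), array([0.493 , 0.4478])] [0.50962988 0.45462023 0.05      ]
green 176 [320 207] [394 200] [0.65066173 0.3870492  0.066     ] [0.65753284 0.26273552 0.066     ] [0.65468116 0.32305018 0.06530359]
```

View pics/c.png

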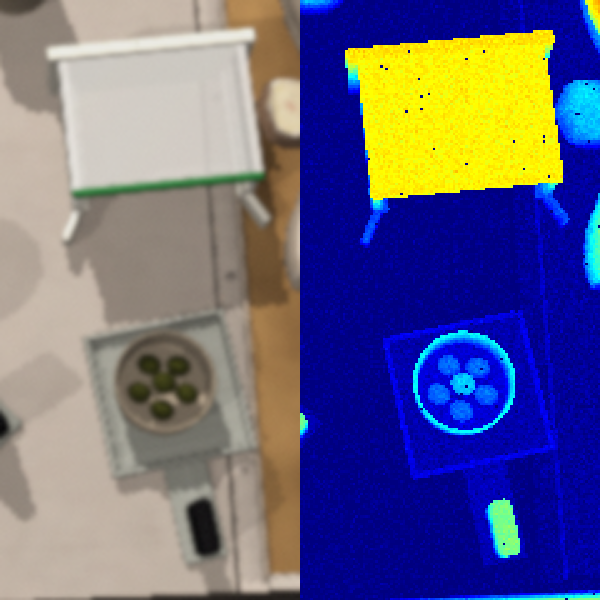

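Run:
```python
from h import *
d=np.load("top0.npz");im,W=d["im"],d["W"]
v,u=np.mgrid[:480,:640];Z=W[...,2]
def comp(m):
    n,l,s,c=cv2.connectedComponentsWithStats(m.astype(np.uint8));i=1+s[1:,4].argmax();return l==i
def rect(m,nm):
    q=(W[m][:,:2]*1000).astype(np.float32);r=cv2.minAreaRect(q);print(nm,len(q),r,np.round(cv2.boxPoints(r)).tolist());return q
roof=comp((Z>.055)&(Z<.075)&(u>300)&(u<410)&(v>135)&(v<215));rect(roof,"hood")
back=roof&(v<157)&(im.min(2)>200);rect(back,"back")
gd=(Z>.013)&(Z<.027)&(v>195)&(v<230)&(u>305)&(u<402);rect(gd&(u<340),"gL");rect(gd&(u>360)&(u<398),"gR")
tr=comp((Z>.0055)&(u>315)&(u<392)&(v>250)&(v<325));rect(tr,"tray")
di=comp((Z>.025)&(u>315)&(u<392)&(v>250)&(v<320));q=rect(di,"dish");print(cv2.minEnclosingCircle(q))
gr=comp((Z>.042)&(u>355)&(u<390)&(v>325)&(v<362));q=rect(gr,"grip");print(q.mean(0))
print("right strip z by y at rows 300,250,330:")
for vv in(240,270,300,330):print([(round(float(np.nanmedian(W[vv-3:vv+3,a:a+3,1])),3),round(float(np.nanmedian(Z[vv-3:vv+3,a:a+3])),4)) for a in range(378,415,3)])
b=(Z>.03)&(u>330)&(u<420)&(v>350)&(v<385);print("bar front x max",np.nanmax(W[b][:,0]))
q=W[(Z>.03)&(W[...,0]>.38)&(W[...,0]<.6)&(W[...,1]>.2)&(W[...,1]<.27)];print("cheese right maxy",q[:,1].max(),q[:,2].max())
```

```text
hood 4699 ((705.7635498046875, 328.6820068359375), (109.98955535888672, 144.0657501220703), 3.020803928375244) [[647.0, 398.0], [655.0, 254.0], [764.0, 260.0], [757.0, 404.0]]
back 317 ((747.4794921875, 330.185302734375), (26.65766716003418, 138.8174591064453), 2.5351662635803223) [[731.0, 399.0], [737.0, 260.0], [764.0, 261.0], [758.0, 400.0]]
gL 76 ((652.315673828125, 386.4510498046875), (16.625629425048828, 45.90057373046875), 80.54855346679688) [[628.0, 382.0], [674.0, 374.0], [676.0, 391.0], [631.0, 398.0]]
gR 78 ((652.8428344726562, 263.2996520996094), (33.24614715576172, 8.521013259887695), 39.49325942993164) [[637.0, 256.0], [643.0, 249.0], [668.0, 271.0], [663.0, 277.0]]
tray 2261 ((515.1693725585938, 324.3724060058594), (116.91854858398438, 107.43318176269531), 9.3897705078125) [[449.0, 368.0], [466.0, 262.0], [582.0, 281.0], [564.0, 387.0]]
dish 291 ((526.0116577148438, 334.0202941894531), (67.09133911132812, 67.54256439208984), 42.18484115600586) [[478.0, 337.0], [524.0, 286.0], [574.0, 332.0], [528.0, 382.0]]
((526.3906860351562, 333.3656921386719), 34.82233428955078)
gr
[... 505 characters left out ...]
), (0.273, 0.0058), (0.267, 0.0028), (0.262, 0.0023), (0.257, 0.0023), (0.251, 0.0029), (0.246, 0.0026), (0.241, 0.0018), (0.236, 0.0022), (0.23, 0.0026), (0.225, 0.0028)]
[(0.292, 0.0043), (0.287, 0.0053), (0.282, 0.0041), (0.277, 0.0091), (0.272, 0.0061), (0.266, 0.0032), (0.261, 0.0026), (0.256, 0.0037), (0.251, 0.0031), (0.245, 0.0028), (0.24, 0.0024), (0.235, 0.0033), (0.23, 0.0026)]
[(0.295, 0.0003), (0.289, -0.0017), (0.285, 0.0012), (0.28, 0.0016), (0.275, 0.0021), (0.27, 0.0057), (0.265, 0.0032), (0.26, 0.0031), (0.255, 0.002), (0.25, 0.0036), (0.245, 0.003), (0.239, 0.0024), (0.234, 0.0032)]
bar front x max 0.4131657006357713
cheese right maxy 0.2698662809869145 0.05573950115276912
```

Emit:
{"name": "jog_arm", "arguments": {
  "deltas": [
    {"delta_pos": [-0.2, -0.02, 0], "yaw": -0.15, "fingers": 0.6},
    {"delta_pos": [-0.35, -0.04, 0], "yaw": -0.3, "fingers": 0.6},
    {"delta_pos": [-0.5, -0.06, 0], "yaw": -0.45, "fingers": 0.6},
    {"delta_pos": [-0.65, -0.08, 0], "yaw": -0.6, "fingers": 0.6},
    {"delta_pos": [-0.8, -0.095, 0], "yaw": -0.75, "fingers": 0.6},
    {"delta_pos": [-0.864, -0.103, 0.1], "yaw": -0.773, "fingers": 0.6},
    {"delta_pos": [-0.864, -0.103, 0.25], "yaw": -0.773, "fingers": 0.6},
    {"delta_pos": [-0.864, -0.103, 0.367], "yaw": -0.773, "fingers": 0.6},
    {"delta_pos": [-0.864, -0.103, 0.367], "yaw": -0.773, "fingers": 0.6},
    {"delta_pos": [-0.864, -0.103, 0.367], "yaw": -0.773, "fingers": 0.6},
    {"delta_pos": [-0.864, -0.103, 0.367], "yaw": -0.773, "fingers": 0.6}
  ]
}}

```text
clock: 1.2
eef_pos: [0.4342, 0.317, 0.1234]
tool_rot: [-0.086, 0.996, 0.001, 0.002]
ft_force: [1.4, 0.2, 0.4]
grip_width: 0.0514
grasp_force: 0.0
```

Run:
```python
from h import *
from scipy.spatial.transform import Rotation as Ro
c,R,t=cam("wrist");cv2.imwrite("pics/w1.png",c["image"][...,::-1])
W=pts(c,R,t);Z=W[...,2];im=c["image"]
m=(Z>.042)&(Z<.06)&(im.max(2)<80)&(np.hypot(W[...,0]-.429,W[...,1]-.3145)<.035)
q=(W[m][:,:2]*1000).astype(np.float32)
if len(q)>9:print(len(q),cv2.minAreaRect(q))
o=bot.get_obs();M=Ro.from_quat(o["tool_rot"]).as_matrix();print(o["clock"],o["eef_pos"],M.round(4).tolist(),o["grip_width"],o["joint_pos"])
```

```text
1356 ((430.4159240722656, 314.7623596191406), (35.087738037109375, 14.053504943847656), 9.015969276428223)
1.25 [0.43435598 0.31718875 0.12370478] [[-0.9853, -0.171, 0.0038], [-0.171, 0.9853, 0.0027], [-0.0042, 0.002, -1.0]] 0.05132336529210139 [ 6.30747661e-01  3.80815450e-01 -8.89954688e-02  1.09634796e+00
 -1.13234298e-05  4.58887228e-01]
```

View pics/w1.png

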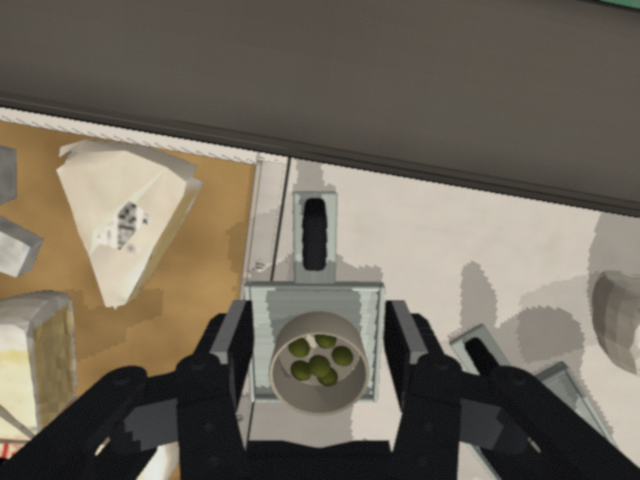

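The wrist view shows the grip upright at (315,235), between the fingers (centred on about column 318) and aligned with them. Next: descend and close.

Emit:
{"name": "jog_arm", "arguments": {
  "deltas": [
    {"delta_pos": [0, -0.005, 0.12], "yaw": 0, "fingers": 0.6},
    {"delta_pos": [0, -0.005, 0.22], "yaw": 0, "fingers": 0.6},
    {"delta_pos": [0, -0.005, 0.3], "yaw": 0, "fingers": 0.6},
    {"delta_pos": [0, -0.005, 0.34], "yaw": 0, "fingers": 0.6},
    {"delta_pos": [0, -0.005, 0.34], "yaw": 0, "fingers": 0.6},
    {"delta_pos": [0, -0.005, 0.34], "yaw": 0, "fingers": 0.6},
    {"delta_pos": [0, -0.005, 0.34], "yaw": 0, "fingers": 0},
    {"delta_pos": [0, -0.005, 0.34], "yaw": 0, "fingers": 0},
    {"delta_pos": [0, -0.005, 0.34], "yaw": 0, "fingers": 0},
    {"delta_pos": [0, -0.005, 0.34], "yaw": 0, "fingers": 0},
    {"delta_pos": [0, -0.005, 0.34], "yaw": 0, "fingers": 0},
    {"delta_pos": [0, -0.005, 0.34], "yaw": 0, "fingers": 0}
  ]
}}

```text
clock: 2.45
eef_pos: [0.4342, 0.3149, 0.0205]
tool_rot: [-0.086, 0.996, 0.001, 0.001]
ft_force: [-0.1, -1.2, 5.7]
grip_width: 0.0131
grasp_force: 59.7
```

Emit:
{"name": "jog_arm", "arguments": {
  "deltas": [
    {"delta_pos": [-0.01, -0.002, 0], "yaw": 0.01, "fingers": 0},
    {"delta_pos": [-0.03, -0.005, 0], "yaw": 0.03, "fingers": 0},
    {"delta_pos": [-0.055, -0.009, 0], "yaw": 0.055, "fingers": 0},
    {"delta_pos": [-0.08, -0.013, 0], "yaw": 0.08, "fingers": 0},
    {"delta_pos": [-0.105, -0.016, 0], "yaw": 0.1, "fingers": 0},
    {"delta_pos": [-0.13, -0.02, 0], "yaw": 0.12, "fingers": 0},
    {"delta_pos": [-0.155, -0.023, 0], "yaw": 0.135, "fingers": 0},
    {"delta_pos": [-0.17, -0.025, 0], "yaw": 0.145, "fingers": 0},
    {"delta_pos": [-0.178, -0.026, 0], "yaw": 0.149, "fingers": 0},
    {"delta_pos": [-0.178, -0.026, 0], "yaw": 0.149, "fingers": 0},
    {"delta_pos": [-0.178, -0.026, 0], "yaw": 0.149, "fingers": 0}
  ]
}}

```text
clock: 3.55
eef_pos: [0.4867, 0.3165, 0.0205]
tool_rot: [-0.028, 1.0, 0.001, -0.0]
ft_force: [-4.5, 0.7, 7.0]
grip_width: 0.0129
grasp_force: 60.0
```

Run:
```python
from h import *
from scipy.spatial.transform import Rotation as Ro
c,R,t=cam("top");im=c["image"];W=pts(c,R,t);s=im[100:400,250:450]
cv2.imwrite("pics/t2.png",cv2.resize(s[...,::-1],None,fx=2,fy=2,interpolation=2))
np.savez("t2.npz",im=im,W=W)
c,R,t=cam("wrist");cv2.imwrite("pics/w2.png",c["image"][...,::-1])
o=bot.get_obs();M=Ro.from_quat(o["tool_rot"]).as_matrix();print(o["eef_pos"],M.round(4).tolist(),o["ft_force"],o["grip_width"])
```

```text
[0.48668901 0.31652811 0.02057234] [[-0.9985, -0.0551, -0.0004], [-0.0551, 0.9985, 0.0016], [0.0003, 0.0016, -1.0]] [-4.92208045  1.05190648  7.85559491] 0.013193569120807493
```

View pics/t2.png

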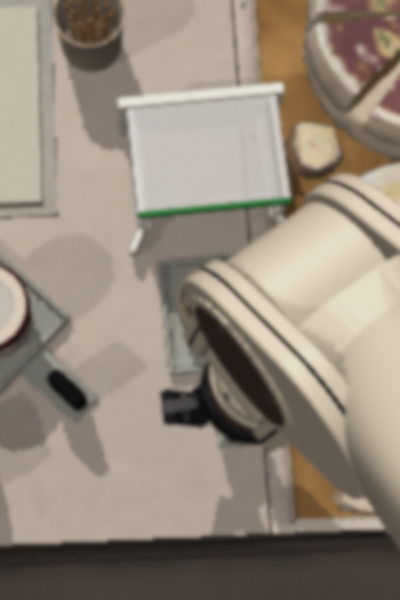

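View pics/w2.png

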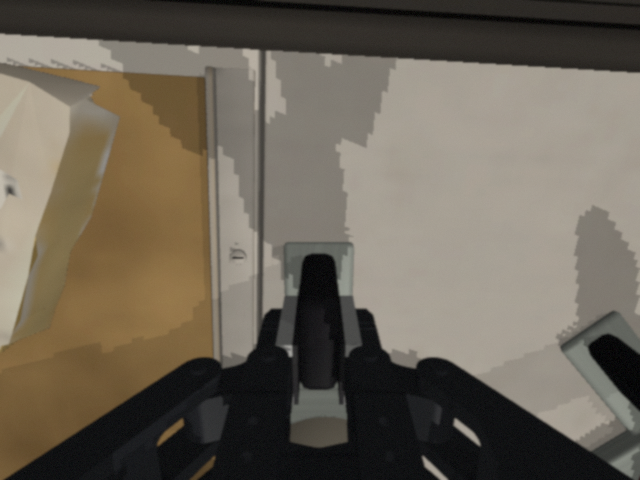

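The tray moved with the gripper and now points at the hood. Its left edge runs from crop (160,263) to (172,372), and the left guide tip is at crop (135,250). The wrist view shows the grip held squarely. I'll check the lateral offset numerically.

Run:
```python
from h import *
d=np.load("t2.npz");im,W=d["im"],d["W"];a=np.array([.9985,.0547]);n=np.array([-a[1],a[0]]);H=np.array([.6985,.3278])
L=(W[...,:2]-H);X=L@a*1000;Y=L@n*1000;Z=W[...,2]*1000
for x in range(-165,-70,15):
    m=(abs(X-x)<7)&(Y>30)&(Y<70)&(Z>5.5)&(Z<16);print(x,m.sum(),np.percentile(Y[m],[5,50,95]).round(1) if m.sum() else "")
print("front edge X", [np.percentile(X[(Z>5)&(Z<16)&(abs(Y-y)<5)&(X>-85)&(X<-55)],[50,95]).round(1) for y in(20,40)])
W=np.load("top0.npz")["W"];L=(W[...,:2]-H);X=L@a*1000;Y=L@n*1000;Z=W[...,2]*1000
for x in range(-60,66,10):
    m=(abs(X-x)<5)&(abs(Y)<80)&((Z>55)&(Z<75) if x>-45 else (Z>12)&(Z<28));print(x,m.sum(),Y[m].min().round(1),Y[m].max().round(1)) if m.any() else 0
m=(abs(Y)<60)&(Z>58)&(Z<75)&(abs(X)<90);print("X range",np.percentile(X[m],[.2,99.8]))
for y in(-50,0,50):
    k=m&(abs(Y-y)<8);print(y,np.percentile(X[k],[1,99]).round(1))
```

```text
-165 52 [31.6 41.2 49.6]
-150 31 [34.8 47.2 49.7]
-135 39 [35.3 44.6 49.7]
-120 45 [30.5 44.  49.9]
-105 42 [30.8 44.3 49.9]
-90 39 [31.9 45.3 49.9]
-75 39 [30.9 41.4 48.9]
front edge X [array([-76. , -73.2]), array([-75.6, -73. ])]
-60 50 -72.5 73.7
-50 51 -68.2 69.5
-40 431 -64.1 65.0
-30 438 -64.6 65.2
-20 431 -64.7 64.8
-10 428 -64.2 65.3
0 423 -64.6 65.4
10 419 -63.7 65.2
20 411 -64.9 65.3
30 425 -64.3 65.1
40 410 -64.1 65.3
50 468 -71.0 71.3
60 284 -71.7 72.4
X range [-47.30350371  61.37315985]
-50 [-46.2  60.1]
0 [-46.6  59.9]
50 [-46.4  60. ]
```

The alignment is within 0.5 mm: the tray's left rim is at +50 and the hood is symmetric at ±65. Home is about 123 mm further, so I'll slide in.

Emit:
{"name": "jog_arm", "arguments": {
  "deltas": [
    {"delta_pos": [-0.01, 0, 0], "yaw": 0, "fingers": 0},
    {"delta_pos": [-0.03, 0, 0], "yaw": 0, "fingers": 0},
    {"delta_pos": [-0.06, 0, 0], "yaw": 0, "fingers": 0},
    {"delta_pos": [-0.1, 0, 0], "yaw": 0, "fingers": 0},
    {"delta_pos": [-0.14, 0, 0], "yaw": 0, "fingers": 0},
    {"delta_pos": [-0.18, 0, 0], "yaw": 0, "fingers": 0},
    {"delta_pos": [-0.22, 0, 0], "yaw": 0, "fingers": 0},
    {"delta_pos": [-0.26, 0, 0], "yaw": 0, "fingers": 0},
    {"delta_pos": [-0.3, 0, 0], "yaw": 0, "fingers": 0},
    {"delta_pos": [-0.33, 0, 0], "yaw": 0, "fingers": 0},
    {"delta_pos": [-0.35, 0, 0], "yaw": 0, "fingers": 0},
    {"delta_pos": [-0.36, 0, 0], "yaw": 0, "fingers": 0}
  ]
}}

```text
clock: 4.85
eef_pos: [0.5943, 0.3221, 0.0206]
tool_rot: [-0.027, 1.0, 0.0, -0.001]
ft_force: [-6.4, -0.1, 8.5]
grip_width: 0.0131
grasp_force: 60.0
```

Emit:
{"name": "jog_arm", "arguments": {
  "deltas": [
    {"delta_pos": [-0.006, 0, 0], "yaw": 0, "fingers": 0},
    {"delta_pos": [-0.012, 0, 0], "yaw": 0, "fingers": 0},
    {"delta_pos": [-0.018, 0, 0], "yaw": 0, "fingers": 0},
    {"delta_pos": [-0.024, 0, 0], "yaw": 0, "fingers": 0},
    {"delta_pos": [-0.03, 0, 0], "yaw": 0, "fingers": 0},
    {"delta_pos": [-0.036, 0, 0], "yaw": 0, "fingers": 0},
    {"delta_pos": [-0.042, 0, 0], "yaw": 0, "fingers": 0},
    {"delta_pos": [-0.048, 0, 0], "yaw": 0, "fingers": 0},
    {"delta_pos": [-0.048, 0, 0], "yaw": 0, "fingers": 0}
  ]
}}

```text
clock: 5.75
eef_pos: [0.6085, 0.323, 0.0206]
tool_rot: [-0.028, 1.0, 0.0, -0.001]
ft_force: [-5.4, 0.2, 6.8]
grip_width: 0.013
grasp_force: 59.8
```

No contact with the back yet, so I'll creep on in small steps until the force rises.

Emit:
{"name": "jog_arm", "arguments": {
  "deltas": [
    {"delta_pos": [-0.004, 0, 0], "yaw": 0, "fingers": 0},
    {"delta_pos": [-0.008, 0, 0], "yaw": 0, "fingers": 0},
    {"delta_pos": [-0.008, 0, 0], "yaw": 0, "fingers": 0}
  ]
}}

```text
clock: 6.05
eef_pos: [0.6105, 0.3231, 0.0206]
tool_rot: [-0.028, 1.0, 0.0, -0.001]
ft_force: [-7.1, -1.3, 8.3]
grip_width: 0.0135
grasp_force: 59.9
```

Emit:
{"name": "jog_arm", "arguments": {
  "deltas": [
    {"delta_pos": [-0.004, 0, 0], "yaw": 0, "fingers": 0},
    {"delta_pos": [-0.008, 0, 0], "yaw": 0, "fingers": 0},
    {"delta_pos": [-0.008, 0, 0], "yaw": 0, "fingers": 0}
  ]
}}

```text
clock: 6.35
eef_pos: [0.6104, 0.323, 0.0206]
tool_rot: [-0.028, 1.0, 0.0, -0.003]
ft_force: [-12.6, -0.0, 11.3]
grip_width: 0.013
grasp_force: 60.5
```

Emit:
{"name": "jog_arm", "arguments": {
  "deltas": [
    {"delta_pos": [-0.004, 0, 0], "yaw": 0, "fingers": 0},
    {"delta_pos": [-0.008, 0, 0], "yaw": 0, "fingers": 0},
    {"delta_pos": [-0.008, 0, 0], "yaw": 0, "fingers": 0}
  ]
}}

```text
clock: 6.65
eef_pos: [0.6105, 0.3229, 0.0206]
tool_rot: [-0.028, 1.0, -0.0, -0.006]
ft_force: [-18.2, -2.2, 15.9]
grip_width: 0.0131
grasp_force: 61.2
```

It's home: the position no longer changes and the force grows. I'll relax most of the push, open, then lift.

Emit:
{"name": "jog_arm", "arguments": {
  "deltas": [
    {"delta_pos": [0.006, 0, 0], "yaw": 0, "fingers": 0},
    {"delta_pos": [0.012, 0, 0], "yaw": 0, "fingers": 0},
    {"delta_pos": [0.012, 0, 0], "yaw": 0, "fingers": 0.6},
    {"delta_pos": [0.012, 0, 0], "yaw": 0, "fingers": 0.6},
    {"delta_pos": [0.012, 0, 0], "yaw": 0, "fingers": 0.6},
    {"delta_pos": [0.012, 0, 0], "yaw": 0, "fingers": 0.6},
    {"delta_pos": [0.012, 0, 0], "yaw": 0, "fingers": 0.6}
  ]
}}

```text
clock: 7.35
eef_pos: [0.6131, 0.3225, 0.0189]
tool_rot: [-0.027, 1.0, -0.0, -0.0]
ft_force: [0.4, 0.7, 0.2]
grip_width: 0.0513
grasp_force: 0.0
```

Emit:
{"name": "jog_arm", "arguments": {
  "deltas": [
    {"delta_pos": [0, 0, -0.05], "yaw": 0, "fingers": 0.6},
    {"delta_pos": [0, 0, -0.15], "yaw": 0, "fingers": 0.6},
    {"delta_pos": [0, 0, -0.3], "yaw": 0, "fingers": 0.6},
    {"delta_pos": [0, 0, -0.4], "yaw": 0, "fingers": 0.6},
    {"delta_pos": [0.15, 0, -0.5], "yaw": 0, "fingers": 0.6},
    {"delta_pos": [0.3, 0, -0.6], "yaw": 0, "fingers": 0.6},
    {"delta_pos": [0.45, 0, -0.6], "yaw": 0, "fingers": 0.6},
    {"delta_pos": [0.6, 0, -0.6], "yaw": 0, "fingers": 0.6},
    {"delta_pos": [0.6, 0, -0.6], "yaw": 0, "fingers": 0.6},
    {"delta_pos": [0.6, 0, -0.6], "yaw": 0, "fingers": 0.6}
  ]
}}

```text
clock: 8.35
eef_pos: [0.4327, 0.3131, 0.2009]
tool_rot: [-0.028, 1.0, 0.001, 0.001]
ft_force: [1.5, 0.6, 0.5]
grip_width: 0.0515
grasp_force: 0.0
```

Run:
```python
from h import *
c,R,t=cam("top");im=c["image"];W=pts(c,R,t)
a_=cv2.resize(im[120:320,230:430,::-1],(400,400),interpolation=2)
c,R,t=cam("side");b=cv2.resize(c["image"][180:380,220:420,::-1],(400,400),interpolation=2)
cv2.imwrite("pics/e.png",np.hstack([a_,b]))
a=np.array([.9985,.0547]);n=np.array([-a[1],a[0]]);H=np.array([.6985,.3278])
L=(W[...,:2]-H);X=L@a*1000;Y=L@n*1000;Z=W[...,2]*1000
m=(Z>42)&(im.max(2)<70)&(abs(X+95)<40)&(abs(Y)<25)
q=np.stack([X[m],Y[m]],1).astype(np.float32);print(cv2.minAreaRect(q));o=bot.get_obs();print(o["clock"],o["eef_pos"],o["ft_force"])
```

```text
((-93.67098999023438, -0.0464625358581543), (35.07632827758789, 14.597994804382324), 0.9731654524803162)
8.45 [0.43479743 0.31355439 0.20052464] [ 0.05291747  0.26595498 -0.68955481]
```

View pics/e.png

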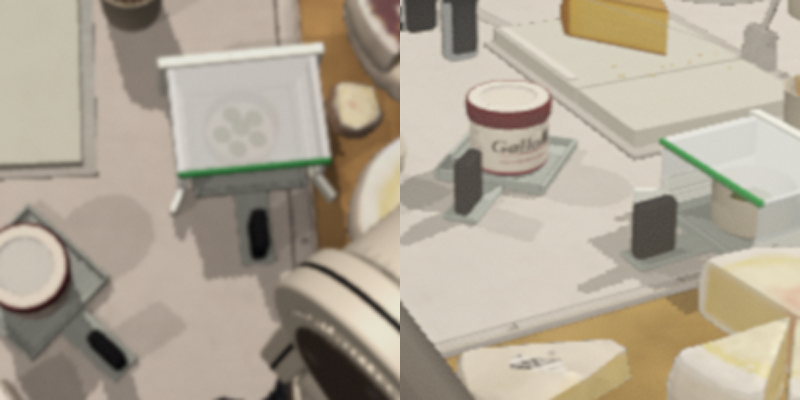

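The tray is home: its grip is at crop (258,233), measured at x = -94 mm against the nominal -95. The dish is upright under the roof at crop (240,130). The jar tray hasn't moved, and the gripper is clear.

```bash
python3 -c "
from workcell import bot
print(bot.job_done())"
```

```text
the job is handed in; nothing more can be done
None
```

The olive tray is fully home against the back of the hood and released, with the dish upright on it and the jar tray left where it stood; the job is handed in.

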